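# Shift the feed selector through its zigzag gate

## Robot

A 6-joint arm with a two-finger parallel gripper is mounted at the origin on the work surface. World frame = base frame: x ahead of the robot, y to its left, z up, the work surface at z = 0. Lengths are in m, angles in rad, forces in N, time in s.
With the tool pointing down it reaches from about 0.25 to 0.725 m from the base axis. Payload 9.7 kg.
Tool frame: the origin (TCP) lies at the centre of the arm's flange, where the gripper is bolted on; the fingertips stand 173 mm ahead of it and the grasp point (between the pads) lies 155 mm ahead of it; z points along the fingers, y is the line along which they close (so a half turn about z gives the same grasp; the last joint's range is limited). The gripper opens to 85 mm and grips with 20 to 120 N. Pads are 22 mm wide; open, the fingers measure 114 mm over their backs; the gripper's body (76 mm by 85 mm) begins 54 mm behind the grasp point. The pads swing forward as they close: fully open they stand 13 mm farther back than shut.
Start: joints at [1.306, 0.087, 0.176, 1.66, 0, 1.571], TCP at [0.144, 0.531, 0.405] pointing down, gripper open.
Joint ranges: [-3.13, 3.13], [-0.85, 1.81], [-1.15, 1.24], [-2.2, 2.28], [-1.44, 1.52], [-3.14, 3.14]. Speed limits (rad/s): [2.22, 2.22, 2.57, 3.14, 3.14, 3.14].

## Interface

Orientations are given as [roll, pitch, yaw] about the fixed x, y, z axes, in that order (R = Rz(yaw) Ry(pitch) Rx(roll)).
In Python, from workcell import arm gives the robot as it stands. The module is installed in compiled form; this text tells all that it offers. Calls block until the motion is done:
- arm.reach(position, orientation): joint-space move of the TCP to a pose.
- arm.move_l(position, v=0.15, rotation=None, threshold=None): straight line of the TCP; rotation=None keeps the orientation; v is the mean speed in m/s. With threshold (N) it stops when the force on the tool has changed by that much, and returns True; else False.
- arm.movej(angles): joint-space move.
- arm.gripper_to(opening, grip_force=None): finger opening in m; grip_force is the grip in N (None keeps the last); returns when the fingers have stopped.
- arm.dwell(seconds).
- arm.ik(position, orientation): joint angles nearest the present ones, or None.
- arm.snapshot(name): name is "scene" or "side" or "wrist"; returns a dict with "pixels" (384x512x3 uint8, red, green, blue), "fx", "fy", "cx", "cy" (pixels), "distortion" ([k1, k2, p1, p2, k3] as OpenCV has them; the pictures are not rectified), "R" (3x3) and "t" (3): a world point X has camera coordinates R X + t. Camera axes: x right, y down, z forward; pixel columns grow to the right and rows downward; lengths in m; the calibration is good to about 2 mm. A picture is of the moment at which its call begins. There is no depth.
A pose or a line that the arm cannot do raises arm.IKError and nothing moves.
- arm.hand_in(): hands the job in; it is judged then, once.
Readings, each from a call of its own:
- arm.get_time(): time.
- arm.get_joint_pos(): joint angles.
- arm.get_qd(): joint speeds.
- arm.get_tau(): joint torques, N m.
- arm.get_tcp_pos(): TCP position.
- arm.get_ee_rot(): TCP orientation.
- arm.get_ft_force(): force on the tool from outside, world axes, zero at the start.
- arm.get_moment(): the same for the moment, N m.
- arm.get_finger_gap(): finger opening in m.
- arm.get_grasp_force(): force on a finger pad.
Only numpy, scipy, OpenCV 4.12 (cv2) and the standard library are available. Lean on these libraries where they do the work, as an engineer would, in place of code of your own. Each camera call takes 0.05 s, during which the arm holds its last target. There are 200 camera calls.

## Task

Put the drill feed in gear: take the selector with the red knob and move it from its parked end (yellow dot) along the zigzag slot, round both bends, until it is fully home in the end notch by the green dot, then let go of it. Leave the selector with the blue knob where it is.

Things in the scene. Friction and masses are not known exactly. Their poses are not given: they have to be found in the camera images.
- feed_gate: Feed gearbox, bolted down: green casing 170 x 130 mm, aluminium gate plate on top, plate top 85 mm above the table. Origin: centre of its underside. x runs from the yellow-dot end to the green-dot end, z up. Slot centre line in this frame (x, y in mm): parked end (-45, -22.5), first bend (0, -22.5), second bend (0, 22.5), green-dot end notch (45, 22.5); straight legs between.
- feed_home (a point): Centre of the green-dot end notch, on top of the gate plate, 85 mm above the table; fixed to feed_gate at (45, 22.5, 85) mm. The slot is 24 mm wide and the selector's steel stem 10 mm, so the stem has 7 mm play to each side all along and at the ends; the metal between the legs stops the stem, so corners cannot be cut. Axes as feed_gate's.
- feed_knob (a point): Centre of the red knob, on its stem's axis, 143 mm above the table: upright round knob, 30 mm diameter, from 122 to 162 mm high. The selector stays upright, keeps its height and does not turn; it slides against about 2 N of friction, has no spring and stays where it is left. It starts at the parked end or up to 20 mm along the first leg.
- speed_knob (a point): Centre of the blue knob of the speed gearbox, 143 mm above the table: a like gearbox with the same gate and knob size, standing beside the feed gearbox; which of the two is on the left changes. It must stay where it is.
Mind the look-alikes: they are no part of the job. Leave any purple or turquoise look-alike of the feed_gate alone.

How it is judged:
By the outcome, as a careful person would: the job done as asked, in the order asked, and still so for the second after the job is handed in, with the robot touching nothing.
It also fails if it takes over 29 s, if anything falls off the work surface, if the arm or the gripper's body presses on something with over 40 N, if the wrist force passes 120 N, or if a joint passes its speed limit or range.

## Working session

There is one attempt and no reset: what is moved stays moved. The work goes in short steps, each a Python script; the robot and the scene stay as the last script left them, time stands still between calls to the robot, and variables do not carry over. Pictures are saved under pics/ and viewed, at most 10 in all, crops included, and the job is handed in when it is done.

```bash
mkdir -p pics; python3 - <<'E'
from workcell import arm
import cv2,pickle
d={}
for n in("scene","side"):
    s=arm.snapshot(n);d[n]=s
    cv2.imwrite(f"pics/{n}0.png",s["pixels"][:,:,::-1]); print(n,s["R"],s["t"],s["fx"],s["distortion"])
pickle.dump(d,open("d.pkl","wb")); print(arm.get_time(),arm.get_ee_rot())
E
```

```text
scene [[-0.00113206  0.99992628 -0.01208896]
 [ 0.64560567 -0.00850118 -0.76362363]
 [-0.76367011 -0.00866917 -0.64554845]] [-0.09838886 -0.18668709  1.68685604] 462.56407156450814 [0.0469404 0.        0.        0.        0.       ]
side [[ 0.93518998 -0.35413963 -0.0021979 ]
 [-0.26222942 -0.68828131 -0.67639084]
 [ 0.23802403  0.63313029 -0.73653961]] [-0.37667421  0.28453121  1.09530584] 395.88338941766614 [-0.03489403  0.          0.          0.          0.        ]
0.1 [-3.14041205e+00  2.46109675e-05  2.87680993e+00]
```

View pics/scene0.png

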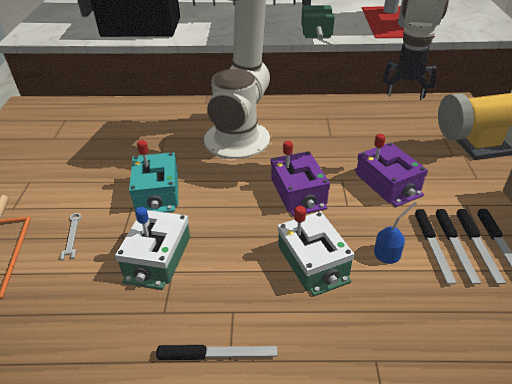

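View pics/side0.png

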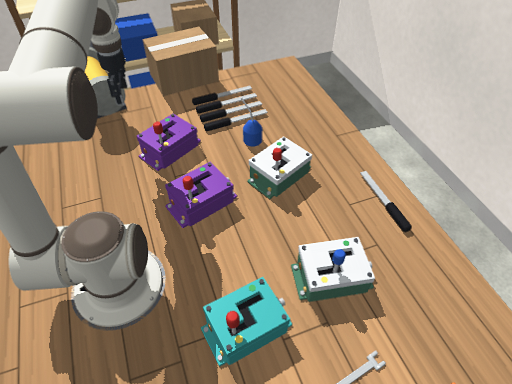

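The scene view shows the feed gate (white plate, green casing, red knob) at about (300,215). In the side view it is at about (277,155). The blue-knob gearbox and the purple and turquoise look-alikes are separate from it. Next I'll zoom in and measure.

```bash
cat > h.py <<'E'
import numpy as np,cv2
def ray(s,uv):
    K=np.array([[s["fx"],0,s["cx"]],[0,s["fy"],s["cy"]],[0,0,1]])
    n=cv2.undistortPoints(np.array(uv,float).reshape(-1,1,2),K,np.array(s["distortion"])).reshape(-1,2)
    R=np.array(s["R"]);return -R.T@np.array(s["t"]),np.c_[n,np.ones(len(n))]@R
def plane(s,uv,z):
    c,d=ray(s,uv);return c+d*((z-c[2])/d[:,2])[:,None]
def tri(s1,u1,s2,u2):
    c1,d1=ray(s1,u1);c2,d2=ray(s2,u2);A=np.c_[d1[0],-d2[0]]
    k=np.linalg.lstsq(A,c2-c1,rcond=None)[0];p,q=c1+k[0]*d1[0],c2+k[1]*d2[0]
    return (p+q)/2,np.linalg.norm(p-q)
def blobs(s,roi,lo,hi,amin=3):
    x0,y0,x1,y1=roi;h=cv2.cvtColor(s["pixels"][y0:y1,x0:x1],cv2.COLOR_RGB2HSV)
    m=cv2.inRange(h,lo,hi);n,l,st,c=cv2.connectedComponentsWithStats(m)
    return m,[(st[i,4],(c[i]+[x0,y0]).round(1).tolist(),st[i,:4].tolist()) for i in range(1,n) if st[i,4]>=amin]
E
python3 - <<'E'
import pickle;from h import *
d=pickle.load(open("d.pkl","rb"))
rois={"scene":(270,195,365,300),"side":(240,130,320,200)}
ims=[];red={}
for n,r in rois.items():
    s=d[n]; x0,y0,x1,y1=r
    m,a=blobs(s,r,(0,150,70),(8,255,255));m2,b=blobs(s,r,(170,150,70),(180,255,255))
    mm=cv2.moments(m|m2,True);c=[mm["m10"]/mm["m00"]+x0,mm["m01"]/mm["m00"]+y0];red[n]=c
    print(n,"red",c,plane(s,c,.143)[0].round(4))
    for nm,lo,hi in(("yel",(20,100,120),(35,255,255)),("grn",(50,120,90),(75,255,255))):
        for q in blobs(s,r,lo,hi)[1]: print(nm,q,plane(s,q[1],.085)[0].round(4))
    m=blobs(s,r,(0,0,165),(180,50,255))[0]
    m=cv2.morphologyEx(m,cv2.MORPH_OPEN,np.ones((2,2),np.uint8))
    cs=max(cv2.findContours(m,0,2)[0],key=cv2.contourArea)
    P=plane(s,cs.reshape(-1,2)+[x0,y0],.085)[:,:2]
    print("plate",cv2.minAreaRect((P*1000).astype(np.float32)))
    ims.append(cv2.resize(s["pixels"][y0:y1,x0:x1,::-1],(395,400) ,interpolation=cv2.INTER_CUBIC))
print(tri(d["scene"],red["scene"],d["side"],red["side"]))
cv2.imwrite("pics/crop.png",np.hstack(ims))
E
```

```text
scene red [299.63057324840764, 213.29299363057325] [0.5512 0.1903 0.143 ]
yel (np.int32(25), [289.6, 232.0], [17, 35, 7, 5]) [0.56   0.1659 0.085 ]
grn (np.int32(22), [340.4, 244.1], [68, 47, 6, 5]) [0.6039 0.2921 0.085 ]
plate ((586.9600219726562, 230.25814819335938), (171.1127471923828, 130.64389038085938), 23.60247039794922)
side red [276.7741935483871, 153.88172043010752] [0.5522 0.1936 0.143 ]
yel (np.int32(13), [281.3, 171.0], [39, 40, 5, 3]) [0.5607 0.1705 0.085 ]
grn (np.int32(8), [278.5, 143.5], [37, 13, 4, 2]) [0.6042 0.2954 0.085 ]
plate ((583.7078247070312, 225.74505615234375), (173.44970703125, 132.05010986328125), 23.36960792541504)
(array([0.55173824, 0.19099222, 0.14439132]), np.float64(0.002025608430081826))
```

View pics/crop.png

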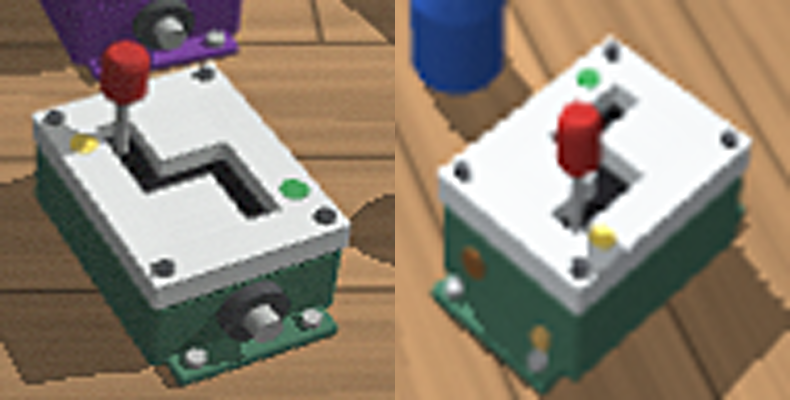

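The crop confirms the layout: yellow dot at top-left in the scene view, and the slot running down-right, then right, then down-right to the green dot. It is not mirrored. I'll refine the gate pose from the four dark corner screws, which are symmetric about the centre.

```bash
python3 - <<'E'
import pickle;from h import *
from workcell import arm
d=pickle.load(open("d.pkl","rb"))
g={"scene":[(283.2,226),(319.3,214.2),(348.2,251.7),(309,265.4)],"side":[(277.3,176.9),(253.4,160.1),(283.9,138.75),(307.6,154.3)]}
for n,p in g.items():
    s=d[n];gray=255-cv2.cvtColor(s["pixels"],cv2.COLOR_RGB2GRAY).astype(float);q=[]
    for u,v in p:
        x,y=int(round(u)),int(round(v));w=np.clip(gray[y-3:y+4,x-3:x+4]-120,0,None)
        yy,xx=np.mgrid[y-3:y+4,x-3:x+4];q.append(((w*xx).sum()/w.sum(),(w*yy).sum()/w.sum()))
    P=plane(s,q,.086)[:,:2]
    print(n,np.round(q,1).tolist(),P.round(4).tolist(),"c",P.mean(0),"rect",cv2.minAreaRect((P*1000).astype(np.float32)))
for yw in(1.98,-1.16):
  for p in((.5515,.1915),(.585,.228),(.615,.268)): print(yw,arm.ik([*p,.297],[np.pi,0,yw]))
E
```

```text
scene [[282.4, 225.7], [318.3, 213.5], [347.7, 251.5], [308.8, 265.1]] [[0.5377, 0.1479], [0.4918, 0.2465], [0.6297, 0.3067], [0.6727, 0.2076]] c [0.58299158 0.22718133] rect ((582.5218505859375, 226.82371520996094), (150.44692993164062, 108.67129516601562), 23.61650848388672)
side [[277.2, 176.9], [252.9, 159.8], [283.5, 138.9], [307.5, 154.6]] [[0.5375, 0.1501], [0.493, 0.2505], [0.6293, 0.31], [0.6726, 0.2088]] c [0.58310536 0.22983585] rect ((583.1832275390625, 229.80007934570312), (148.7248992919922, 110.05008697509766), 23.580312728881836)
1.98 [0.33420928 0.15347971 0.04118836 1.45850497 0.         1.49580193]
1.98 [0.3716335  0.25992946 0.16528845 1.47615531 0.         1.53322615]
1.98 [0.41095944 0.36716351 0.29923004 1.50286286 0.         1.57255209]
-1.16 [ 0.33420928  0.15347971  0.04118836  1.45850497  0.         -1.64738337]
-1.16 [ 0.3716335   0.25992946  0.16528845  1.47615531  0.         -1.60995916]
-1.16 [ 0.41095944  0.36716351  0.29923004  1.50286286  0.         -1.57063322]
```

The two views agree: gate centre (583.0, 228.5) mm, yaw 23.55°, screw rectangle 150×110. In the gate frame the knob is at (-43, -21), which matches the parked end. Grasping now.

```bash
python3 - <<'E'
from workcell import arm
import numpy as np,cv2
yw=1.98;O=[np.pi,0,yw]
arm.reach([.5517,.1915,.40],O)
arm.move_l([.5517,.1915,.297],v=.15)
arm.gripper_to(.02,30)
print(arm.get_time(),arm.get_finger_gap(),arm.get_grasp_force(),arm.get_ft_force(),arm.get_tcp_pos())
s=arm.snapshot("scene")["pixels"];cv2.imwrite("pics/grasp.png",cv2.resize(s[130:300,230:420,::-1],None,fx=3,fy=3))
E
```

```text
3.4 0.028458612966212604 29.66293398993912 [-0.85569794 -0.40508838  3.18237517] [0.55178678 0.19150948 0.29752883]
```

View pics/grasp.png

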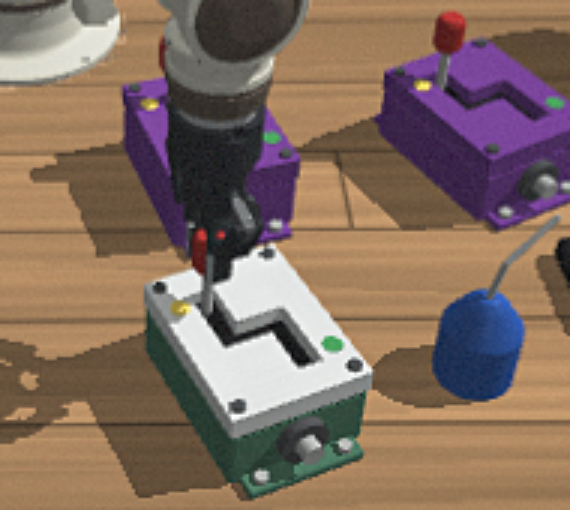

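The knob is held between the pads at crop position (205,250): gap 28.5 mm, grip 30 N. The oil can is well clear. Now I'll drive along the slot, watching the force.

```bash
python3 - <<'E'
from workcell import arm
import numpy as np,cv2
a=np.radians(23.55);R=np.array([[np.cos(a),-np.sin(a)],[np.sin(a),np.cos(a)]]);c=np.array([.5830,.2285])
for g in((0,-22),(0,22.5),(45,22.5)):
    p=c+R@(np.array(g)/1000)
    hit=arm.move_l([*p,.297],v=.05,threshold=25)
    t=np.array(arm.get_tcp_pos());print(g,hit,(R.T@(t[:2]-c)*1000).round(1),np.round(arm.get_ft_force(),1),arm.get_finger_gap(),arm.get_time())
    if hit: break
s=arm.snapshot("scene")["pixels"];cv2.imwrite("pics/moved.png",cv2.resize(s[130:300,230:420,::-1],None,fx=3,fy=3))
E
```

```text
(0, -22) False [  0.6 -21.8] [0.5 1.6 6.1] 0.02886565500457143 4.4667
(0, 22.5) False [ 0.6 22.7] [0.3 0.4 5.8] 0.02847499342678883 5.5083
(45, 22.5) False [45.6 22.7] [1.  1.  6.3] 0.028685350654280854 6.5583
```

View pics/moved.png

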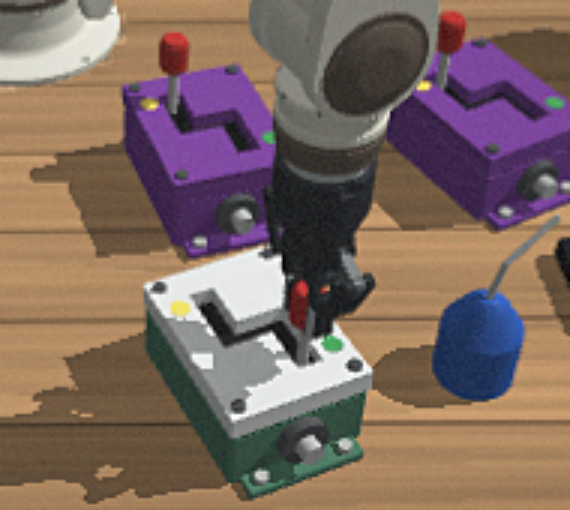

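The stem now stands in the green-dot notch, at crop position (303,360). I'll release, retreat upward and measure the knob.

```bash
python3 - <<'E'
from workcell import arm
from h import *
arm.gripper_to(.07)
p=np.array(arm.get_tcp_pos());arm.move_l([p[0],p[1],.42],v=.12)
arm.reach([.40,.25,.45],[np.pi,0,1.98])
a=np.radians(23.55);R=np.array([[np.cos(a),-np.sin(a)],[np.sin(a),np.cos(a)]]);c=np.array([.5830,.2285])
S={}
for n,r in(("scene",(310,215,350,250)),("side",(240,110,320,175))):
    s=arm.snapshot(n);m=blobs(s,r,(0,150,70),(8,255,255))[0]|blobs(s,r,(170,150,70),(180,255,255))[0]
    mm=cv2.moments(m,True);u=[mm["m10"]/mm["m00"]+r[0],mm["m01"]/mm["m00"]+r[1]] if mm["m00"] else None
    print(n,u,mm["m00"]); 
    if u: print(R.T@(plane(s,u,.143)[0][:2]-c)*1000)
    S[n]=s["pixels"][:,:,::-1]
print(arm.get_time())
cv2.imwrite("pics/end.png",cv2.resize(S["scene"][130:300,100:420],None,fx=2.5,fy=2.5))
E
```

```text
scene [332.55214723926383, 230.98159509202455] 163.0
[44.25575516 22.00943223]
side [285.36170212765956, 134.18085106382978] 94.0
[46.9139017 25.7341776]
9.2333
```

View pics/end.png

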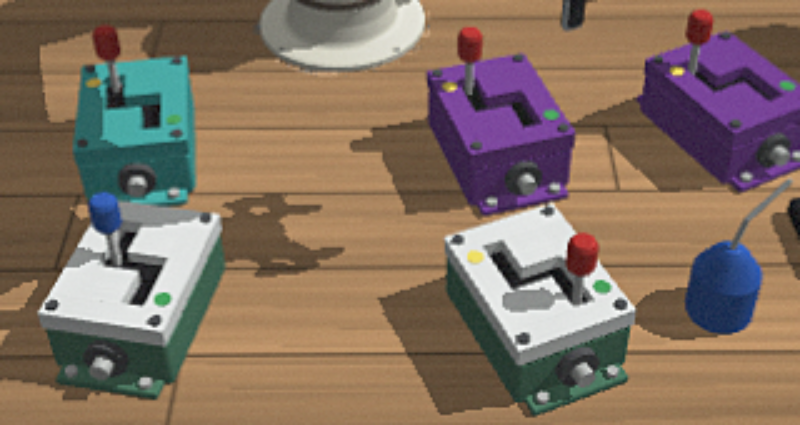

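The red knob (crop 582,255) stands in the end notch, measured at about (45, 23) mm in the gate frame. The blue knob hasn't moved and the arm is clear.

```bash
python3 -c "
from workcell import arm
print(arm.hand_in())"
```

```text
the job is handed in; nothing more can be done
None
```

The red-knob selector is home in the green-dot end notch (measured within about 2 mm of its centre) and released, the blue-knob selector was not touched, and the job was handed in at about 9.2 s of the 29 s allowed.

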